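# Ease an over-tight ratcheted board holder

## Task

The circuit board in the ratcheted board holder is clamped too hard. Swing the pawl out, wind the knob back to its stop so that the sprung pad stands clear, and swing the pawl in again; then tighten click by click, stopping at the first click that holds the board firmly (about 8 N, at least 4 and at most 13), and let go with the pawl seated. Never force the knob back against the pawl, never squeeze the board beyond 30 N, and leave the other things on the bench where they lie.

Things in the scene. Friction and masses are not known exactly. Their poses are not given: they have to be found in the camera images.
- holder: Fixed grey bench holder; base plate 14 mm thick, x -65 to 105, y -127 to 217 mm from its origin, which lies on the bench on the ratchet wheel's vertical axis. Unturned: x away from the robot, y towards board and anvil, z up; 'in the holder' below means this frame. Jaw, board, anvil lie at +y, the pawl handle at -y.
- wheel: Steel ratchet wheel, 72 mm across, 24-36 mm above the bench, knob bar on top. Origin on its axis at bench height, x along the bar to its marked end; starts parallel to the holder's x, held by the pawl there and every 0.262 rad (15 degrees, one click) either side. Clockwise from above tightens: the jaw goes +y 12 mm per rad, 3.1 mm per click. Wound fully back it meets a stop 1.55 rad from the start.
- knob_grip (a point): In the black knob bar on the wheel's axis, 60 mm above the bench. Bar 54 mm long (x), 14 mm wide (y), 38-70 mm above the bench. Turning takes 0.01 N m of friction and 0.06 per rad/s, up to 0.03 more for each tooth under the pawl, and 0.012 N m per N of squeeze. Pawl out: the squeeze turns it back by itself in 1 s until under 1 N is left. Pawl in: let go under squeeze it falls back to the last click.
- knob_end (a point): Middle of the knob bar's marked end (white line on top), 27 mm from the wheel's axis, 60 mm above the bench; at x 27, y 0 mm in the holder at the start, at x 1, y 27 mm when wound fully back.
- pawl: Steel bell-crank pawl; origin on its pivot pin at bench height, at x 42, y -36 mm in the holder. Seated: axes parallel to the holder's, nose along -x into the teeth, handle arm along -y. Swings out anticlockwise from above (handle to +x) by 0.60 rad to a stop. An over-centre spring, tipping at 0.32 rad, holds it in or out with 0.04 N m. Teeth passing lift it 0.09 rad.
- pawl_handle (a point): On the axis of the upright black round post on the pawl's arm, 63 mm from the pivot, 55 mm above the bench. Post 12 mm thick, 33 to 70 mm above the bench. Seated at x 42, y -99 mm in the holder; fully out at x 78, y -88 mm. Pushing it takes 1 to 5 N; pushed past the tipping point it snaps over.
- anvil: Fixed aluminium stop block 64 (x) by 20 by 32 mm high on the holder's plate; the board's far edge rests on its -y face, so the force between them is the squeeze. Origin: centre of its underside, 14 mm above the bench, at x 0, y 170 mm in the holder.
- board: Loose green circuit board, 90 (x) by 70 (y) by 4 mm, flat on two rails, underside 34 mm above the bench (origin: its centre), between anvil and a grey pad on two sprung rods of the jaw: 2 N/mm, no preload, so on touching, 6.3 N more per click. The jaw is set differently on its drive each time: the click at which the pad meets the board must be seen or felt. Starts squeezed with 14 to 27 N.
- screwdriver: Bystander: screwdriver 170 mm long lying on the bench; origin at bench height under its middle, x along it.
- solder_spool: Bystander: small steel spool 52 mm across, 34 mm high, standing on the bench; origin under its centre.
- flux_jar: Bystander: small jar 44 mm across, 50 mm high, standing on the bench; origin under its centre.
- meter: Bystander: grey hand-held meter 140 by 70 by 32 mm lying on the bench; origin under its centre, x along it.

How it is judged:
On the way, in this order (a step that is already met when the one before it is completed fails the run):
1. the pawl is swung out past its tipping point and stays out (x of pawl_handle in the frame of holder above 0.066 m), for 0.2 s.
2. the knob is wound back, all but 0.1 rad, to its stop, and the board is free (x of knob_end in the frame of holder below 0.0033 m and contact force between board and anvil below 1.5 N), for 0.2 s.
3. the pawl is swung in again while the knob is still wound back (x of pawl_handle in the frame of holder below 0.0495 m and x of knob_end in the frame of holder below 0.0075 m and contact force between board and anvil below 1.5 N), for 0.2 s.
At the end, for the whole second after the job is handed in: The board lies flat between pad and anvil, squeezed by the pad against the anvil with 4 to 13 N, the pawl is seated in the teeth (handle within 4.5 mm of its seated place) and holds the wheel at rest (contact force between board and anvil between 4 and 13 N and x of pawl_handle in the frame of holder below 0.0465 m and angular speed of wheel below 0.05 rad/s and angle between board's own z axis and vertical below 0.06 rad and horizontal distance between board and anvil below 0.053 m and linear speed of board below 0.02 m/s); the robot touches nothing.
It fails at once if the knob is forced back against the pawl, or the pawl jammed into the wheel (over 30 N between them) (contact force between pawl and wheel above 30 N).
It fails at once if the board is squeezed with more than 30 N (contact force between board and anvil above 30 N).
It fails at once if a bystander (screwdriver, spool, jar or meter) is moved by more than 20 mm (distance of any of screwdriver, solder_spool, flux_jar, meter from where it was at the start of the episode above 0.02 m).
It also fails if it takes over 72 s, if anything falls off the work surface, if the arm or the gripper's body presses on something with over 40 N, if the wrist force passes 120 N, or if a joint passes its speed limit or range.

## Robot

A 6-joint arm with a two-finger parallel gripper is mounted at the origin on the work surface. World frame = base frame: x ahead of the robot, y to its left, z up, the work surface at z = 0. Lengths are in m, angles in rad, forces in N, time in s.
With the tool pointing down it reaches from about 0.375 to 0.825 m from the base axis. Payload 5.5 kg.
Tool frame: the origin (TCP) lies on the centre line of the jaws, within the pads' length; the fingertips stand 22 mm ahead of it and the grasp point (between the pads) lies 3 mm ahead of it; z points along the fingers, y is the direction in which the jaws open and shut (so a half turn about z gives the same grasp; the last joint's range is limited). The gripper opens to 85 mm and grips with 20 to 120 N. Pads are 22 mm wide; open, the fingers measure 114 mm over their backs; the gripper's body (76 mm by 85 mm) begins 54 mm behind the grasp point. The pads swing forward as they close: fully open they stand 13 mm farther back than shut.
Start: joints at [1.278, 0.314, -0.047, 1.21, 0, 1.571], TCP at [0.173, 0.574, 0.222] pointing down, gripper open.
Joint ranges: [-2.67, 2.67], [-0.69, 1.73], [-1.03, 1.25], [-2.08, 2.16], [-1.42, 1.45], [-3.14, 3.14]. Speed limits (rad/s): [2.39, 2.39, 3.01, 3.14, 3.14, 3.14].

## Interface

Orientations are given as [roll, pitch, yaw] about the fixed x, y, z axes, in that order (R = Rz(yaw) Ry(pitch) Rx(roll)).
In Python, from plant import r, effector, get_image, calibration, job, sensors gives the robot as it stands. Calls block until the motion is done:
- r.goto(position, orientation): joint-space move of the TCP to a pose.
- r.line_to(position, speed=0.15, frame=None): straight line of the TCP; frame=None keeps the orientation; speed is the mean speed in m/s.
- r.move_j(angles): joint-space move.
- effector.release() and effector.clamp(strength=None): open the fingers fully, or close them until they stop; strength is the grip in N (None keeps the last).
- r.wait(seconds).
- r.ik(position, orientation): joint angles nearest the present ones, or None.
- get_image(name): name is "scene" or "top" or "wrist"; returns (picture, depth): 400x640x3 uint8, red, green, blue; 400x640 float32, m along the optical axis (not along the pixel's ray), 0 where there is no reading.
- calibration(name): a dict with "mtx" (3x3 intrinsics, pixels), "rvec" (rotation vector, rad) and "tvec" (3), from world to camera coordinates, as OpenCV has them; the wrist camera has in their place "tool_from_camera" (4x4, takes a point from camera to tool coordinates, whose origin is the TCP and whose axes are the flange's). Camera axes: x right, y down, z forward; pixel columns grow to the right and rows downward; lengths in m; the calibration is good to about 2 mm. A picture is of the moment at which its call begins: read the wrist's pose just before it. calibration takes no time and is no camera call.
A pose or a line that the arm cannot do raises r.IKError and nothing moves.
- job.finish_job(): hands the job in, once; it reports no verdict.
Readings, each from a call of its own:
- sensors.get_time_s(): time.
- sensors.get_joint_positions(): joint angles.
- sensors.get_qd(): joint speeds.
- sensors.get_tau(): joint torques, N m.
- sensors.get_tcp_pos(): TCP position.
- sensors.get_eef_rot(): TCP orientation.
- sensors.get_contact_force(): force on the tool from outside, world axes, zero at the start.
- sensors.get_torque(): the same for the moment, N m.
- sensors.get_width(): finger opening in m.
Only numpy, scipy, OpenCV 4.12 (cv2) and the standard library are available. Lean on these libraries where they do the work, as an engineer would, in place of code of your own. Each camera call takes 0.05 s, during which the arm holds its last target.

## Working session

There is one attempt and no reset: what is moved stays moved. The work goes in short steps, each a Python script; the robot and the scene stay as the last script left them, time stands still between calls to the robot, and variables do not carry over. Pictures are saved under pics/ and viewed, and the job is handed in when it is done.

```bash
ls; mkdir -p pics; python3 - <<'E'
from plant import r, effector, get_image, calibration, job, sensors
import cv2, numpy as np
for n in ["scene","top","wrist"]:
    p,d=get_image(n); cv2.imwrite(f"pics/{n}0.png",p[:,:,::-1]); np.save(f"pics/{n}0.npy",d); print(n,calibration(n))
print(sensors.get_time_s(),sensors.get_tcp_pos(),sensors.get_eef_rot(),sensors.get_width())
E
```

```text
pics
scene {'mtx': array([[479.2390518 ,   0.        , 320.91679774],
       [  0.        , 479.2390518 , 183.20266573],
       [  0.        ,   0.        ,   1.        ]]), 'rvec': array([ 1.54573088,  1.76509528, -0.94787662]), 'tvec': array([ 0.10266499, -0.24180233,  1.95614072])}
top {'mtx': array([[466.57391649,   0.        , 316.45732644],
       [  0.        , 466.57391649, 201.19969515],
       [  0.        ,   0.        ,   1.        ]]), 'rvec': array([ 2.1765905 , -2.15458669,  0.05702393]), 'tvec': array([-0.01032102,  0.51455126,  1.24570434])}
wrist {'mtx': array([[287.38858424,   0.        , 317.38807362],
       [  0.        , 287.38858424, 200.33968138],
       [  0.        ,   0.        ,   1.        ]]), 'tool_from_camera': array([[ 1.84692392e-03, -9.49019887e-01, -3.15210792e-01,
         8.10105516e-02],
       [ 9.99998249e-01,  1.84802402e-03,  2.95386902e-04,
         4.40488717e-04],
       [ 3.02189071e-04, -3.15210786e-01,  9.49021638e-01,
        -1.53002493e-01],
       [ 0.00000000e+00,  0.00000000e+00,  0.00000000e+00,
         1.00000000e+00]])}
0.15 [0.173043   0.57401793 0.22132394] [-3.14025378e+00 -2.33889940e-05  2.84880252e+00] 0.08556690596835807
```

View pics/top0.png

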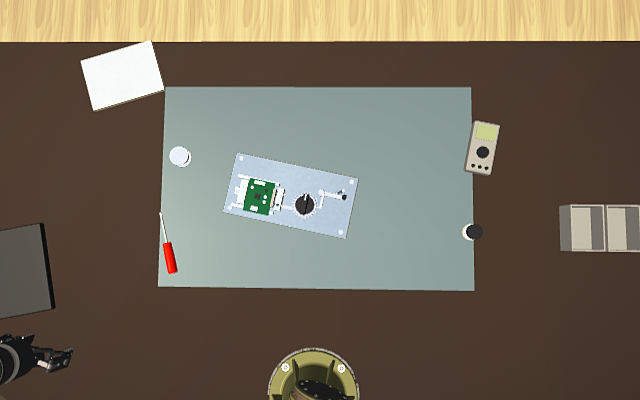

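View pics/scene0.png

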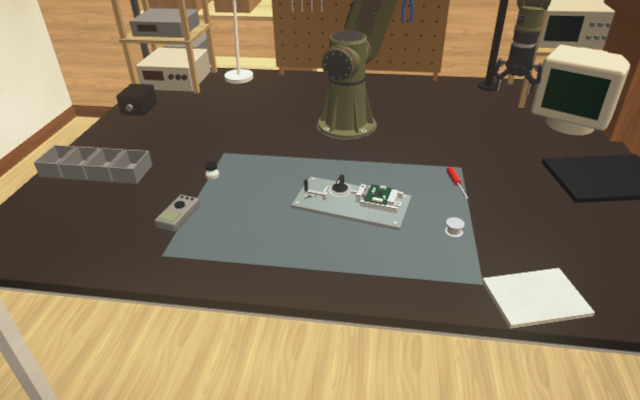

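View pics/wrist0.png

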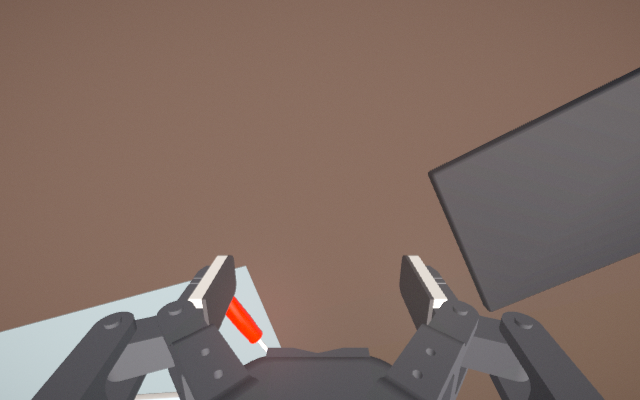

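The top picture shows the holder with plate corners near (237,153), (357,180), (345,238) and (223,212). The knob is at about (305,205), the handle post at about (344,196), and the board at about (260,196). The scene picture agrees: the bystanders are well away from the holder.

```bash
cat > h.py <<'E'
from plant import r, effector, get_image, calibration, job, sensors
import cv2, numpy as np
from scipy.spatial.transform import Rotation as Ro
from scipy.optimize import least_squares
def cam(name):
    c=calibration(name)
    if name=="wrist":
        T=np.eye(4); T[:3,:3]=Ro.from_euler('xyz',sensors.get_eef_rot()).as_matrix(); T[:3,3]=sensors.get_tcp_pos()
        T=T@c["tool_from_camera"]
    else:
        T=np.eye(4); T[:3,:3]=cv2.Rodrigues(np.array(c["rvec"]))[0]; T[:3,3]=c["tvec"]; T=np.linalg.inv(T)
    return c["mtx"],T   # world from cam
def ray(C,uv):
    K,T=C; d=T[:3,:3]@np.linalg.solve(K,np.array([uv[0],uv[1],1.0])); return T[:3,3],d
def at_z(C,uv,z):
    o,d=ray(C,uv); return o+d*(z-o[2])/d[2]
def proj(C,P):
    K,T=C; q=(np.linalg.inv(T)@np.append(P,1))[:3]; q=K@q; return q[:2]/q[2]
def tri(obs):
    A=np.zeros((3,3));b=np.zeros(3)
    for C,uv in obs:
        o,d=ray(C,uv); d=d/np.linalg.norm(d); M=np.eye(3)-np.outer(d,d); A+=M;b+=M@o
    p=np.linalg.solve(A,b)
    return p,[np.linalg.norm(proj(C,p)-uv) for C,uv in obs]
def shot(name,fn):
    C=cam(name); p,d=get_image(name); cv2.imwrite(f"pics/{fn}.png",p[:,:,::-1]); np.savez(f"pics/{fn}.npz",K=C[0],T=C[1],d=d); return C,p,d
def load(fn):
    z=np.load(f"pics/{fn}.npz"); return (z["K"],z["T"]),z["d"]
E
python3 - <<'E'
from h import *
C=cam("top")
im=cv2.imread("pics/top0.png"); cv2.imwrite("pics/topcrop.png",cv2.resize(im[140:250,210:370],None,fx=5,fy=5,interpolation=cv2.INTER_CUBIC))
loc=np.array([[105,217],[105,-127],[-65,-127],[-65,217]])/1000.
pts=np.array([at_z(C,u,.014)[:2] for u in [(237,153),(357.5,180),(345.5,238.5),(223,212)]])
print(pts)
f=lambda q:(q[:2]+loc@np.array([[np.cos(q[2]),np.sin(q[2])],[-np.sin(q[2]),np.cos(q[2])]])-pts).ravel()
s=least_squares(f,[.5,0,0]); print(s.x,s.fun)
E
```

```text
[[ 0.64701884  0.21655047]
 [ 0.57433486 -0.11643865]
 [ 0.4145954  -0.0846857 ]
 [ 0.48320261  0.25097365]]
[ 0.50096658  0.02667088 -0.20699222] [ 0.0013036   0.00090891  0.00328965 -0.00275878 -0.00334199  0.00042621
 -0.00125126  0.00142366]
```

View pics/topcrop.png

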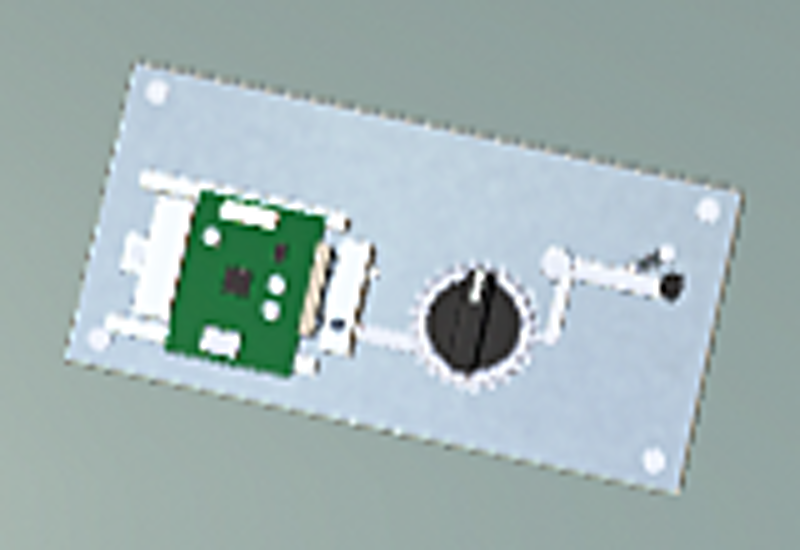

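```bash
python3 - <<'E'
from h import *
effector.clamp(30)
print(sensors.get_time_s(),sensors.get_width())
r.goto([0.46,0.0,0.24],[np.pi,0,-0.207]); print(sensors.get_time_s())
shot("wrist","w1")
r.line_to([0.46,0.07,0.24],speed=0.2); shot("wrist","w2"); print(sensors.get_time_s(),sensors.get_joint_positions(),sensors.get_contact_force(),sensors.get_torque())
E
```

```text
0.9167 0.0002984241467239542
4.65
5.25 [ 1.51033645e-01  5.27043701e-02 -3.23293782e-01  1.19504872e+00
 -5.22859565e-04 -2.78407722e+00] [-0.00155487 -0.11417165 -0.39018554] [-0.03762676  0.04536375  0.01773491]
```

View pics/w1.png

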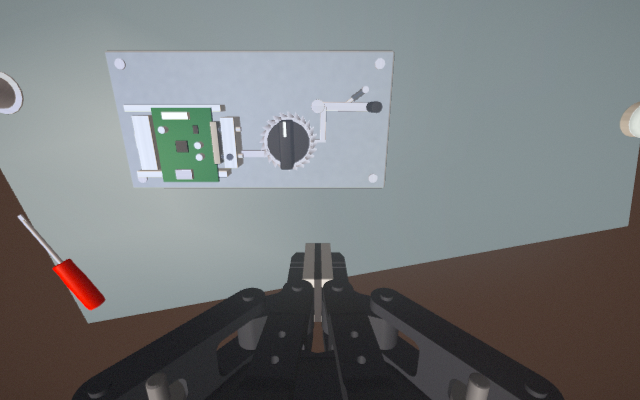

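View pics/w2.png

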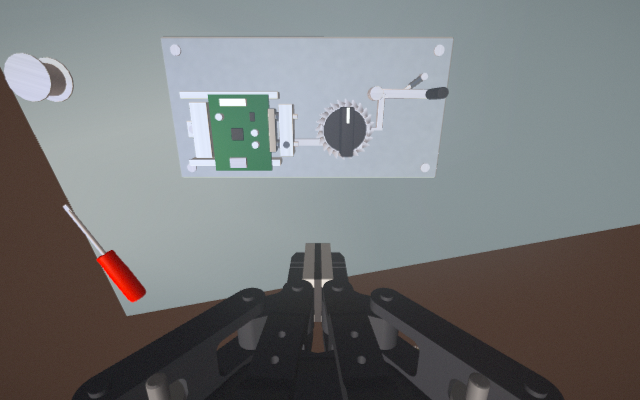

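Both wrist views show the bar (white mark at its upper end), the handle post at right, about (375,107) in w1 and (437,94) in w2, and clear space on its near side. I'll zoom to pick points.

```bash
python3 - <<'E'
import cv2,numpy as np
a=cv2.imread("pics/w1.png")[40:200,230:400]; b=cv2.imread("pics/w2.png")[30:190,295:465]
im=np.hstack([cv2.resize(x,(400,376),interpolation=cv2.INTER_CUBIC) for x in (a,b)]); cv2.imwrite("pics/z12.png",im)
E
```

```text
(no output)
```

View pics/z12.png

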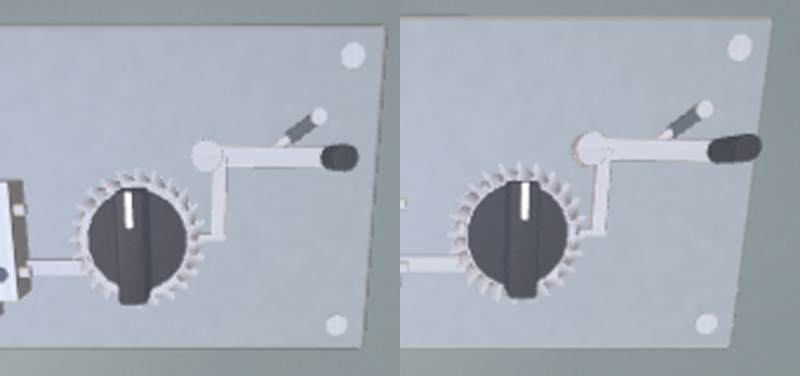

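```bash
python3 - <<'E'
from h import *
(A,da),(B,db)=load("w1"),load("w2")
s=170/400
za=lambda x,y:(230+x*s,40+y*s); zb=lambda x,y:(295+(x-400)*s,30+y*s)
def dp(C,d,uv):
    K,T=C; z=d[int(round(uv[1])),int(round(uv[0]))]; q=np.linalg.solve(K,[uv[0],uv[1],1])*z; return (T@np.append(q,1))[:3]
for n,ua,ub in [("post top",za(349,157),zb(751,147)),("bar marked end",za(130,191),zb(525,182)),("bar other end",za(134,291),zb(521,288)),("pivot",za(206,155),zb(592,148)),("knobline base",za(129,228),zb(525,220)),("springpost",za(319,116),zb(706,108))]:
    p,e=tri([(A,ua),(B,ub)]); print(n,p.round(4),np.round(e,2),dp(A,da,ua).round(4),dp(B,db,ub).round(4))
loc=np.array([[105,217],[105,-127],[-65,-127],[-65,217]])/1000.
obs=[(A,[(107,51),(393,52),(384,188),(134,188)]),(B,[(163,38),(452,38),(436,178),(182,179)])]
for C,us in obs:
    pts=np.array([at_z(C,u,.014)[:2] for u in us])
    f=lambda q:(q[:2]+loc@np.array([[np.cos(q[2]),np.sin(q[2])],[-np.sin(q[2]),np.cos(q[2])]])-pts).ravel()
    q=least_squares(f,[.5,0,0]); print(q.x,q.fun.round(4))
# heights in holder frame from depth w2
H=q.x
K,T=B; v,u=np.mgrid[0:240,100:500]; z=db[0:240,100:500]; m=z>0
P=np.stack([(u-K[0,2])/K[0,0]*z,(v-K[1,2])/K[1,1]*z,z],-1)[m]@T[:3,:3].T+T[:3,3]
c,s_=np.cos(H[2]),np.sin(H[2]); d=P[:,:2]-H[:2]; x=d@[c,s_]; y=d@[-s_,c]
def st(x0,x1,y0,y1):
    k=(x>x0)&(x<x1)&(y>y0)&(y<y1); return np.percentile(P[k,2],[50,90,99,100]).round(4)
print("jaw",st(-.04,.04,.04,.075),st(-.04,.04,.06,.08),"rod",st(-.02,.02,.04,.055),"pawl",st(.03,.05,-.08,-.03),"spring",st(.05,.08,-.1,-.06),"nearpost",st(0.0,.03,-.12,-.06), "anv",st(-.03,.03,.16,.18))
E
```

```text
post top [ 0.5243 -0.0797  0.0689] [0.05 0.05] [ 0.5244 -0.0793  0.0712] [ 0.5245 -0.0789  0.0709]
bar marked end [0.53   0.0219 0.0658] [0.05 0.05] [0.5301 0.0215 0.0692] [0.5302 0.0224 0.0711]
bar other end [0.4824 0.0318 0.0621] [0.55 0.55] [0.4845 0.0305 0.0708] [0.4834 0.0325 0.0717]
pivot [ 0.5383 -0.0161  0.0366] [0.01 0.01] [ 0.5383 -0.0161  0.0365] [ 0.5383 -0.016   0.037 ]
knobline base [0.5141 0.0255 0.0733] [0.09 0.09] [0.5139 0.0259 0.0701] [0.5139 0.0253 0.0717]
springpost [ 0.5451 -0.0754  0.0293] [0.16 0.17] [ 0.545  -0.0759  0.0262] [ 0.5454 -0.077   0.0248]
[ 0.50338998  0.02701392 -0.20643283] [ 0.0012  0.0023  0.0007 -0.0027 -0.0013 -0.0005 -0.0005  0.0009]
[ 0.50298955  0.02716872 -0.20189042] [ 0.0009  0.0029  0.0002 -0.003  -0.0009  0.0002 -0.0002 -0.0002]
jaw [0.016  0.0475 0.0494 0.0507] [0.0465 0.048  0.0496 0.0507] rod [0.0155 0.0244 0.0259 0.0262] pawl [0.0343 0.0366 0.0379 0.0384] spring [0.0154 0.0241 0.0267 0.0277] nearpost [0.0151 0.0163 0.0171 0.0178] anv [0.047  0.0481 0.049  0.0496]
```

```bash
cat >> h.py <<'E'
H=np.array([0.5037,0.0270]); HY=-0.2055; YT=np.pi+HY
def hw(x,y,z):
    c,s=np.cos(HY),np.sin(HY); x/=1000;y/=1000; return [H[0]+c*x-s*y,H[1]+s*x+c*y,z/1000]
def hinv(p):
    c,s=np.cos(HY),np.sin(HY); d=np.array(p[:2])-H; return np.array([c*d[0]+s*d[1],-s*d[0]+c*d[1],p[2]])*1000
E
python3 - <<'E'
from h import *
r.goto(hw(12,-97,130),[np.pi,0,YT]); print(sensors.get_time_s(),sensors.get_joint_positions().round(3))
r.line_to(hw(12,-97,67),speed=.15)
print(sensors.get_contact_force())
for x in (24,34,44,54):
    r.line_to(hw(x,-97,67),speed=.08); print(x,sensors.get_contact_force().round(2),sensors.get_time_s())
r.line_to(hw(30,-97,67),speed=.15)
r.line_to(hw(20,-75,140),speed=.25)
shot("wrist","w3"); print(sensors.get_time_s(),sensors.get_contact_force())
E
```

```text
7.6667 [-0.141  0.187 -0.429  0.955  0.     0.064]
[-0.30941816  0.07513533  0.27697999]
24 [-0.89 -1.15 -0.88] 8.5333
34 [0.33 0.1  0.15] 8.8083
44 [ 1.56 -0.06  0.23] 9.0833
54 [ 0.08 -0.52 -0.42] 9.3583
10.175 [-0.01545228 -0.11870312 -0.18056604]
```

View pics/w3.png

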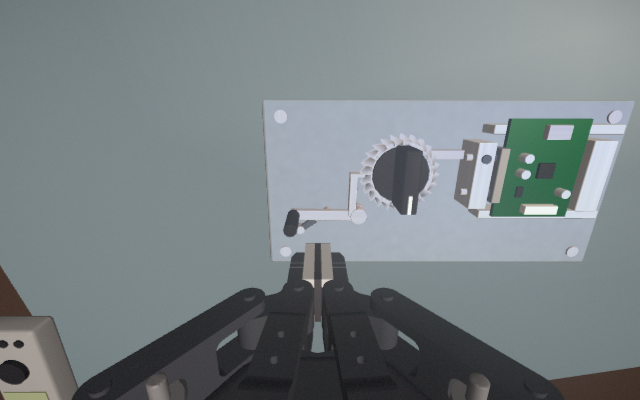

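```bash
python3 - <<'E'
from h import *
C,d=load("w3"); print(sensors.get_tcp_pos(),hinv(sensors.get_tcp_pos()))
for p in [(42,-99,70),(42,-99,33),(78,-88,70),(78,-88,33),(42,-36,37),(27,0,70)]: print(p,proj(C,np.array(hw(*p))).round(1))
im=cv2.imread("pics/w3.png"); cv2.imwrite("pics/z3.png",cv2.resize(im[130:280,240:460],None,fx=3.6,fy=3.6,interpolation=cv2.INTER_CUBIC))
E
```

```text
[ 0.50845557 -0.05053415  0.14006044] [ 20.47686725 -74.93235497 140.06044327]
(42, -99, 70) [288.1 230.2]
(42, -99, 33) [291.8 214.4]
(78, -88, 70) [301.7 267.2]
(78, -88, 33) [303.6 247.5]
(42, -36, 37) [357. 216.]
(27, 0, 70) [406.1 214. ]
```

View pics/z3.png

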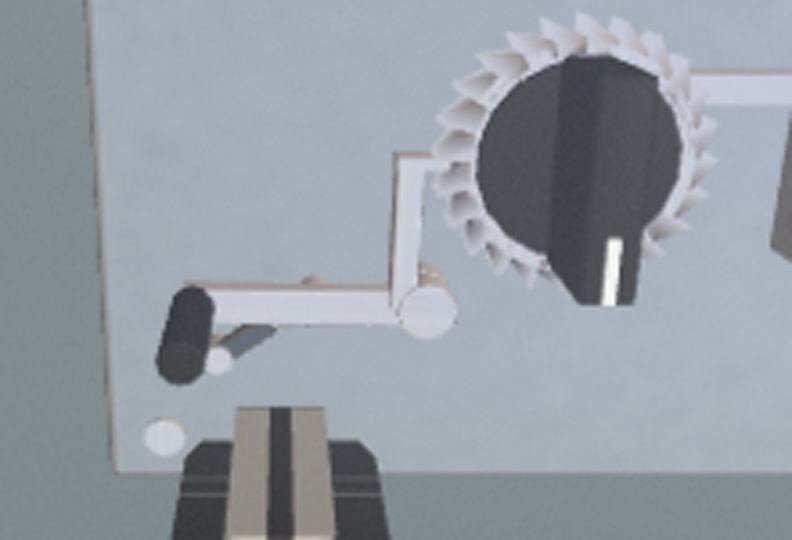

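```bash
python3 - <<'E'
from h import *
C,d=load("w3")
K,T=C
for uv in [(318,245),(308,245),(328,245),(310,250),(310,265),(310,278),(310,300),(318,310),(300,257),(300,280)]:
    z=d[uv[1],uv[0]]; p=(T@np.append(np.linalg.solve(K,[*uv,1])*z,1))[:3]
    print(uv,z,(hinv(p)-hinv(sensors.get_tcp_pos())).round(1))
E
```

```text
(318, 245) 0.15127091 [-10.1   1.1  17.9]
(308, 245) 0.15240942 [-9.5 -4.2 16.9]
(328, 245) 0.15094884 [-10.2   6.4  18.2]
(310, 250) 0.14770098 [-9.3 -3.  22. ]
(310, 265) 0.13233046 [-10.2  -2.6  37.9]
(310, 278) 0.122752205 [-10.   -2.3  48.1]
(310, 300) 0.10687478 [-11.3  -1.9  64.3]
(318, 310) 0.12696208 [ 5.8  1.1 48.9]
(300, 257) 0.14796655 [-5.7 -8.1 22.9]
(300, 280) 0.12017721 [-10.7  -6.5  50.5]
```

```bash
python3 - <<'E'
from h import *
c=calibration("wrist"); K,T=c["mtx"],c["tool_from_camera"]
for n,d,uvs in [("open",np.load("pics/wrist0.npy"),[(225,262),(215,275),(200,300),(228,285),(412,262),(425,280),(435,305)]),("shut",load("w3")[1],[(310,246),(326,246),(310,265),(310,300),(308,318),(265,290),(370,290),(250,292),(390,292)])]:
    for uv in uvs:
        z=d[uv[1],uv[0]]; print(n,uv,((T@np.append(np.linalg.solve(K,[*uv,1])*z,1))[:3]*1000).round(1))
E
```

```text
open (225, 262) [ 10.9 -42.8 -34.1]
open (215, 275) [ 10.7 -44.  -44.7]
open (200, 300) [ 10.5 -44.1 -61.3]
open (228, 285) [ -0.8 -42.2 -35.4]
open (412, 262) [ 10.8  45.1 -33.6]
open (425, 280) [ 11.2  45.8 -48.9]
open (435, 305) [  7.6  46.  -60.3]
shut (310, 246) [ 10.8  -3.3 -17.6]
shut (326, 246) [ 11.3   5.  -18.5]
shut (310, 265) [ 11.   -2.9 -36.8]
shut (310, 300) [ 12.1  -2.2 -63.3]
shut (308, 318) [ 10.2  -2.7 -70.5]
shut (265, 290) [-129.8  -62.1  140.2]
shut (370, 290) [-128.9   63.6  139.2]
shut (250, 292) [ 13.  -25.2 -59.8]
shut (390, 292) [ 13.2  28.3 -59.9]
```

The picture shows the pawl still seated, so the push missed. Wrist depth puts the shut fingertips about 18 mm behind the TCP, not 22 mm ahead, which would have carried them over the post. I'll check this against the fixed scene camera before descending.

```bash
python3 - <<'E'
from h import *
C,p,d=shot("scene","s4")
t=sensors.get_tcp_pos()
for dz in (-.022,.0175,0.07): print(dz,proj(C,t+np.array([0,0,dz])).round(1))
im=p[:,:,::-1].copy(); o=proj(C,t).astype(int)
x0,y0=o[0]-60,max(o[1]-70,0)
cr=cv2.resize(im[y0:y0+110,x0:x0+140],None,fx=5.5,fy=5.5,interpolation=cv2.INTER_CUBIC)
for dz,col in((-.022,(0,0,255)),(.0175,(0,255,0))):
    q=(proj(C,t+np.array([0,0,dz]))-[x0,y0]+.5)*5.5; cv2.circle(cr,tuple(q.astype(int)),6,col,2)
cv2.imwrite("pics/z4.png",cr); print(sensors.get_time_s())
E
```

```text
-0.022 [314.3 164.6]
0.0175 [314.  153.6]
0.07 [313.5 138.4]
10.225
```

View pics/z4.png

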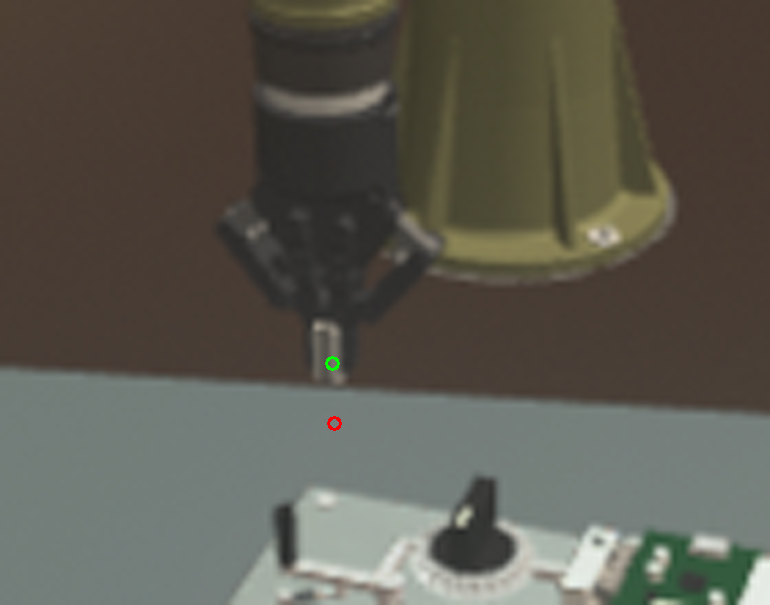

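The scene picture agrees: the tip is at about (330,382) in the zoom. That is far above the red nominal mark and close to the green one once the near edge's parallax is counted. So the fingers really end about 39 mm short of the stated place, and I'll lower the commands by that, feeling for contact.

```bash
python3 - <<'E'
from h import *
r.line_to(hw(10,-97,75),speed=.25)
F0=sensors.get_contact_force()
for z in (55,40,30):
    r.line_to(hw(10,-97,z),speed=.1); f=sensors.get_contact_force()-F0; print(z,f.round(2))
    if abs(f[2])>4: r.line_to(hw(10,-97,z+15)); raise SystemExit
for x in (20,30,40,47,54):
    r.line_to(hw(x,-97,30),speed=.08); print(x,(sensors.get_contact_force()-F0).round(2),sensors.get_time_s())
C,p,d=shot("wrist","w5"); print(sensors.get_time_s())
E
```

```text
55 [ 0.36 -1.31 -0.9 ]
40 [ 1.25 -0.18 -0.67]
30 [ 0.93 -1.08 -0.48]
20 [ 0.19 -0.92  0.46] 11.825
30 [ 0.7  -1.56 -0.17] 12.1
40 [ 0.83 -1.14  0.51] 12.375
47 [ 1.46 -0.82  0.84] 12.625
54 [ 0.79 -0.3  -0.2 ] 12.875
12.925
```

View pics/w5.png

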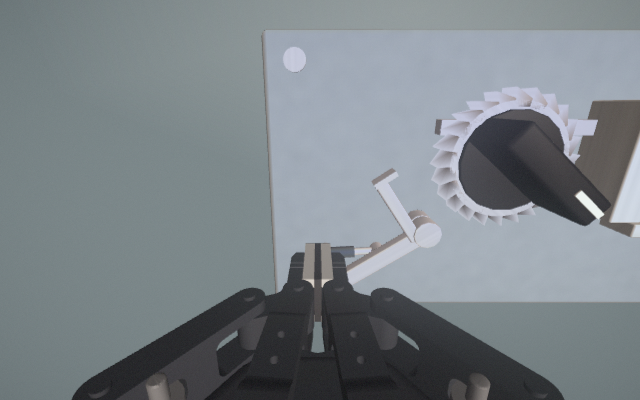

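The pawl is out (arm at about 30° in the picture) and the knob has run back by itself; its marked end is now at about (590,205). Next I measure the bar angle, which tells me the contact click.

```bash
python3 - <<'E'
from h import *
r.line_to(hw(42,-97,30),speed=.2)
r.line_to(hw(30,-60,120),speed=.3)
effector.release()
r.line_to(hw(25,0,130),speed=.25)
C,p,d=shot("wrist","w6"); print(sensors.get_time_s())
im=p[:,:,::-1]; cv2.imwrite("pics/z6.png",cv2.resize(im[80:280,190:510],None,fx=2.5,fy=2.5,interpolation=cv2.INTER_CUBIC))
E
```

```text
14.875
```

View pics/z6.png

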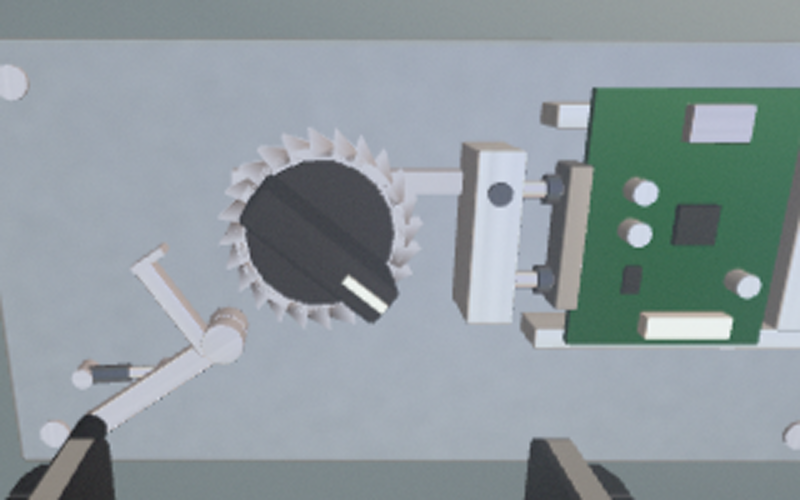

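```bash
python3 - <<'E'
from h import *
C,d=load("w6")
g=cv2.imread("pics/w6.png"); sub=g[180:220,310:370]; m=(sub.min(2)>150).astype(np.uint8)
n,l,st,ce=cv2.connectedComponentsWithStats(m)
ys,xs=np.nonzero(l==max(range(1,n),key=lambda i:st[i,4] if abs(ce[i][0]-26)<15 and abs(ce[i][1]-18)<12 else 0)); print(len(xs),xs.mean()+310,ys.mean()+180)
P=np.array([hinv(at_z(C,(x+310,y+180),.070))[:2] for x,y in zip(xs,ys)])
c=P.mean(0); w,v=np.linalg.eigh(np.cov(P.T)); v=v[:,1]*np.sign(v[:,1]@c)
print(c,"angle of line",np.arctan2(v[1],v[0]),"angle of centre",np.arctan2(c[1],c[0]))
z=lambda x,y:(190+x/2.5,80+y/2.5)
for uv in [(275,180),(242,225),(345,290),(396,284),(378,322)]: print(hinv(at_z(C,z(*uv),.07))[:2].round(1))
E
```

```text
1530 345.72287581699345 203.921568627451
[17.88690533 23.40795222] angle of line 1.963211861656421 angle of centre 0.9183081427014953
[-22.8 -11.8]
[ -9.2 -22. ]
[11.3  9.5]
[ 9.3 25.3]
[21.9 20. ]
```

```bash
python3 - <<'E'
from h import *
C,d=load("w6")
g=cv2.imread("pics/w6.png"); sub=g[186:208,322:348]; m=(sub.min(2)>150).astype(np.uint8)
n,l,st,ce=cv2.connectedComponentsWithStats(m); print(st[:,4],ce)
i=l[int(294/2.5+80-186),int(364/2.5+190-322)]; ys,xs=np.nonzero(l==i); print(i,len(xs))
P=np.array([hinv(at_z(C,(x+322,y+186),.070))[:2] for x,y in zip(xs,ys)])
c=P.mean(0); w,v=np.linalg.eigh(np.cov(P.T)); v=v[:,1]*np.sign(v[:,1]@c)
print(c,np.sqrt(w)*3.46,"angle of line",np.arctan2(v[1],v[0]),"angle of centre",np.arctan2(c[1],c[0]))
E
```

```text
[411   7 114  38   2] [[12.09002433  9.14841849]
 [24.71428571  1.57142857]
 [15.5877193  13.02631579]
 [ 6.05263158 18.63157895]
 [ 0.5        21.        ]]
2 114
[13.77264538 17.00743375] [ 3.95695461 20.43888754] angle of line 0.8912825292719329 angle of centre 0.8901073685563928
```

Bar angle 0.890 rad by two readings. Contact is therefore at about 0.90 to 0.93 rad. The third click back (0.785) would give about 3 N and the second click (0.524) about 9 N, so my target is 0.524. Next: grip the bar and wind back.

```bash
python3 - <<'E'
from h import *
a=0.890
r.goto(hw(0,0,85),[np.pi,0,YT+a]); print(sensors.get_time_s(),sensors.get_joint_positions().round(2))
F0=sensors.get_contact_force()
for z in (60,40,26):
    r.line_to(hw(0,0,z),speed=.12); f=sensors.get_contact_force()-F0; print(z,f.round(2))
    if abs(f[2])>5: r.line_to(hw(0,0,z+20)); raise SystemExit
effector.clamp(40); print("w",sensors.get_width(),(sensors.get_contact_force()-F0).round(2),sensors.get_torque().round(3))
for b in (1.2,1.45,1.51):
    r.goto(hw(0,0,26),[np.pi,0,YT+b]); print(b,sensors.get_time_s(),(sensors.get_contact_force()-F0).round(2),sensors.get_torque().round(3),sensors.get_eef_rot()[2]-YT)
E
```

```text
15.725 [ 0.05  0.24 -0.48  0.85 -0.   -0.63]
60 [-0.3   0.97  0.25]
40 [0.04 0.23 0.12]
26 [-0.02  0.68  0.58]
w 0.013069400902118779 [-6.49  4.68 24.76] [ 0.962  1.13  -0.019]
1.2 17.7167 [-7.17  6.42 26.77] [1.24  1.46  0.017] -5.082069236168888
1.45 18.0667 [-8.02  6.17 28.44] [1.423 1.738 0.004] -4.831860837067215
1.51 18.3167 [-7.41  5.54 28.11] [1.447 1.737 0.028] -4.771943109260519
```

```bash
python3 - <<'E'
from h import *
r.wait(.25)
effector.release(); print(sensors.get_contact_force().round(2))
r.line_to(hw(0,0,90),speed=.25)
F=sensors.get_contact_force();print(F.round(2))
r.goto(hw(30,-45,130),[np.pi,0,YT])
C,p,d=shot("wrist","w7"); print(sensors.get_time_s())
im=p[:,:,::-1]; cv2.imwrite("pics/z7.png",cv2.resize(im[80:320,190:510],None,fx=2.5,fy=2.5,interpolation=cv2.INTER_CUBIC))
K,T=C
def hp(u,v): z=d[v,u]; return hinv((T@np.append(np.linalg.solve(K,[u,v,1])*z,1))[:3]).round(1)
np.save("pics/d7.npy",d)
E
```

```text
[ 0.11  0.84 -0.22]
[-0.11  0.25  0.15]
20.9917
```

View pics/z7.png

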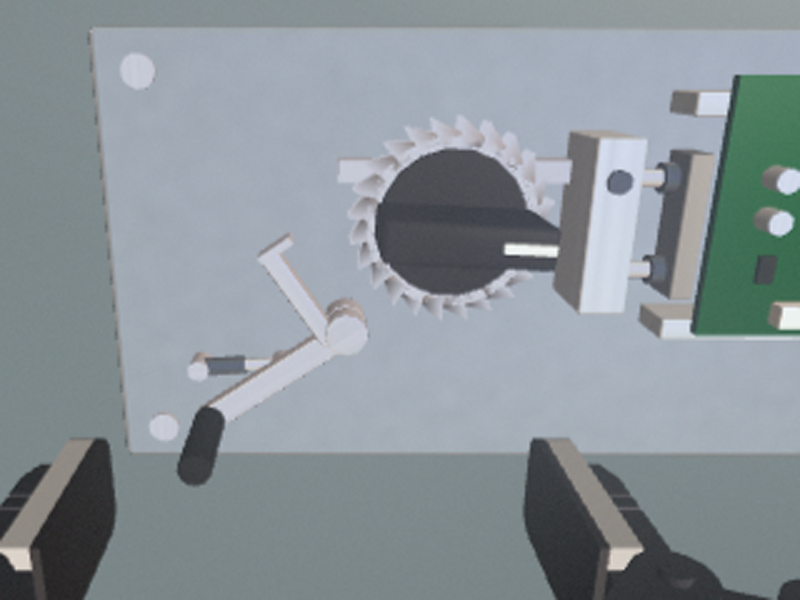

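The knob is wound back with its line horizontal, the pad stands clear of the board, and the pawl is out. I'll check the angle and the hub height to find out why the clamp pushed up at 25 N.

```bash
python3 - <<'E'
from h import *
C,d=load("w7"); K,T=C
z=lambda x,y:(190+x/2.5,80+y/2.5)
a,b=[hinv(at_z(C,z(*q),.07))[:2] for q in((504,249),(558,250.5))]; print(a,b,np.arctan2(*(b-a)[::-1]),np.arctan2(*((a+b)/2)[::-1]))
for q in [(450,275),(430,275),(450,180),(480,180),(400,230),(450,212),(450,240),(590,260),(345,330)]:
    u,v=np.round(z(*q)).astype(int); print(q,hinv((T@np.append(np.linalg.solve(K,[u,v,1])*d[v,u],1))[:3]).round(1))
E
```

```text
[ 1.91525033 11.759748  ] [ 2.33656246 28.21400778] 1.5451968713411546 1.4648296411341168
(450, 275) [19.   1.6 39.8]
(430, 275) [19.3 -5.2 38.7]
(450, 180) [-14.2  -0.2  38.9]
(480, 180) [-14.3   9.8  39.3]
(400, 230) [ -4.1 -20.2  70.9]
(450, 212) [-6.4 -2.6 55.6]
(450, 240) [-1.  -5.  70.9]
(590, 260) [11.4 47.3 47.1]
(345, 330) [ 40.9 -34.8  36.4]
```

```bash
python3 - <<'E'
from h import *
effector.clamp(30)
r.line_to(hw(106,-92,100),speed=.3)
F0=sensors.get_contact_force()
r.line_to(hw(106,-92,31),speed=.15); print((sensors.get_contact_force()-F0).round(2))
for x in (92,84,78,74,71):
    r.line_to(hw(x,-93,31),speed=.08); print(x,(sensors.get_contact_force()-F0).round(2),sensors.get_time_s())
r.line_to(hw(95,-93,31),speed=.2)
r.line_to(hw(95,-93,110),speed=.3)
effector.release()
r.line_to(hw(30,-40,130),speed=.3)
C,p,d=shot("wrist","w8"); print(sensors.get_time_s())
cv2.imwrite("pics/z8.png",cv2.resize(p[80:320,190:510,::-1],None,fx=2.5,fy=2.5,interpolation=cv2.INTER_CUBIC))
E
```

```text
[ 0.66 -0.56  1.09]
92 [ 0.51  0.02 -0.53] 23.1583
84 [ 1.56 -0.2   0.51] 23.4083
78 [ 0.39 -0.54 -0.14] 23.6583
74 [ 0.44 -0.24  0.65] 23.9083
71 [-0.33 -0.05  0.52] 24.1583
26.1083
```

View pics/z8.png

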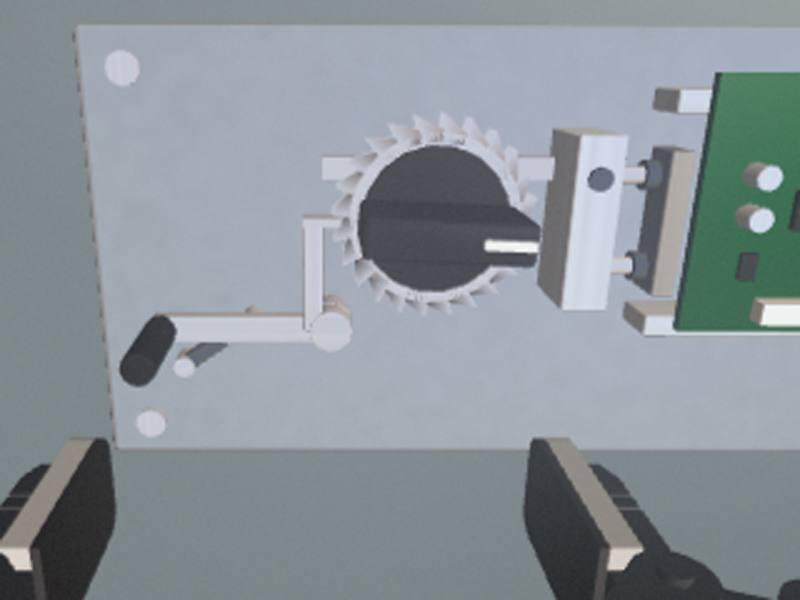

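The pawl is seated again (arm straight, nose in the teeth) with the knob still wound back and the pad clear. Now I tighten click by click, gripping 8 mm higher.

```bash
python3 - <<'E'
from h import *
a=1.51; Z=35
wr=lambda x:(x+np.pi)%(2*np.pi)-np.pi
r.goto(hw(0,0,95),[np.pi,0,YT+a])
F0=sensors.get_contact_force()
r.line_to(hw(0,0,Z),speed=.15); f=sensors.get_contact_force()-F0; print(f.round(2))
effector.clamp(40); print("w",sensors.get_width(),(sensors.get_contact_force()-F0).round(2),sensors.get_torque().round(3))
if abs(sensors.get_contact_force()[2])>15: raise SystemExit
for b in (1.24,0.98,0.72):
    r.goto(hw(0,0,Z),[np.pi,0,YT+b]); r.wait(.2); M=np.mean([sensors.get_torque() for _ in range(5)],0)
    print(b,sensors.get_time_s(),(sensors.get_contact_force()-F0).round(2),M.round(3),wr(sensors.get_eef_rot()[2]-YT))
shot("wrist","w9")
E
```

```text
[-0.43  0.01  1.08]
w 0.012943465483910564 [ 0.36 -1.31  2.85] [-0.137 -0.118  0.063]
1.24 29.1583 [-0.25 -0.34  5.99] [-0.125 -0.011  0.014] 1.2439808064189624
0.98 29.7167 [-0.23 -0.61  5.75] [-0.095  0.029 -0.082] 0.9840108227676669
0.72 30.275 [-0.29 -0.2   5.31] [-0.019  0.149  0.093] 0.7242537820836512
```

View pics/w9.png

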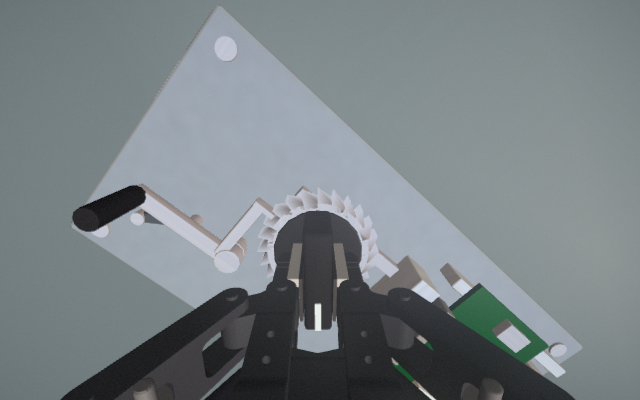

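The bar is held squarely between the pads with its mark centred at (318,318). The moment has begun to rise at this click, as expected for about 5 N at the overshoot. One more click, then release and look.

```bash
python3 - <<'E'
from h import *
Z=35
def M():
    v=[]
    for _ in range(10): v.append(sensors.get_torque()[2]); r.wait(.03)
    return np.mean(v),np.std(v)
print(M())
r.goto(hw(0,0,Z),[np.pi,0,YT+.455]); print(M(),sensors.get_contact_force().round(2))
effector.release(); print(sensors.get_contact_force().round(2))
r.line_to(hw(0,0,95),speed=.2)
r.goto(hw(25,-10,135),[np.pi,0,YT])
C,p,d=shot("wrist","w10"); print(sensors.get_time_s())
cv2.imwrite("pics/z10.png",cv2.resize(p[80:320,190:510,::-1],None,fx=2.5,fy=2.5,interpolation=cv2.INTER_CUBIC))
E
```

```text
(np.float64(0.04099882109924966), np.float64(0.035928497736410735))
(np.float64(0.11562349816273394), np.float64(0.03333975573065432)) [-0.01  0.12  7.75]
[0.36 0.09 0.41]
33.0333
```

View pics/z10.png

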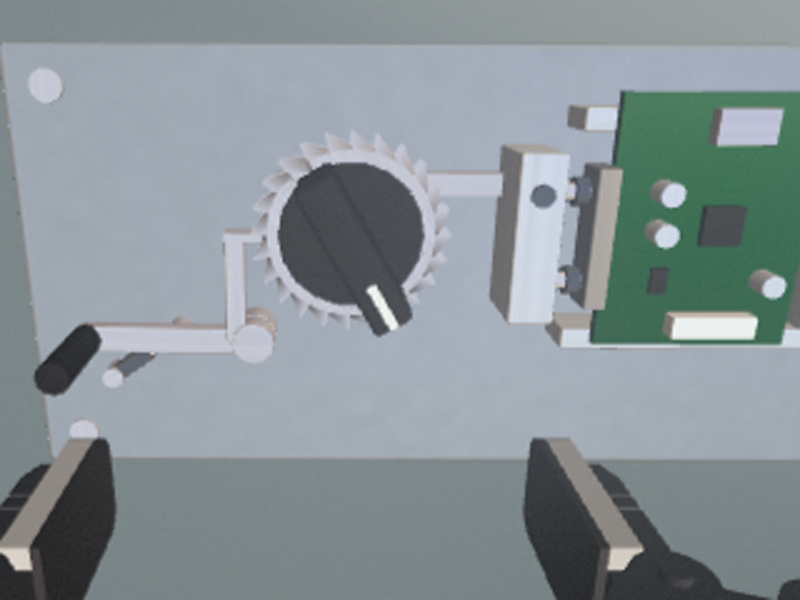

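```bash
python3 - <<'E'
from h import *
C,d=load("w10"); z=lambda x,y:(190+x/2.5,80+y/2.5)
a,b=[hinv(at_z(C,z(*q),.07))[:2] for q in((371,287),(393,327))]; print(a,b,np.arctan2(*(b-a)[::-1]),np.arctan2(*((a+b)/2)[::-1]))
# jaw-to-pad gap: jaw top far edge, pad front edge, at z .048
for f,J,P in(("w6",(524,235),(562,235)),("w10",(560,235),(583,235))):
    C,_=load(f); y=[hinv(at_z(C,z(*q),.047))[1] for q in(J,P)]; print(f,y,y[1]-y[0])
print(hinv(at_z(load("w10")[0],z(66,365),.065)))
E
```

```text
[10.29681482  6.81513508] [23.72856729 14.26067387] 0.5061566920954589 0.554572559996912
w6 [np.float64(70.22686914891851), np.float64(82.99529219542016)] 12.768423046501653
w10 [np.float64(72.56780871095772), np.float64(80.41353765299203)] 7.845728942034313
[ 39.66215211 -94.27216657  65.        ]
```

The bar reads 0.51 to 0.55 rad, so it sits at the 0.524 click. The spring gap is about 4.9 mm shorter than at near-contact, which means about 9 N. The pawl is seated and the gripper is clear, so I hand in.

```bash
python3 - <<'E'
from h import *
print(sensors.get_contact_force().round(2)); job.finish_job(); print(sensors.get_time_s())
E
```

```text
[ 0.6  -0.6  -0.72]
the job is handed in; nothing more can be done
the job is handed in; nothing more can be done
```

I handed the job in at about 33 s, with the board re-clamped at what I estimate is 7 to 10 N. The hand-in reports no verdict.

**What I did:**
1. I swung the pawl out, and the squeeze turned the knob back to 0.89 rad by itself.
2. I wound the knob to about 1.51 rad, just short of its 1.55 stop, with the pad clear of the board.
3. I swung the pawl in again.
4. I tightened four clicks, to the click at 0.524 rad. One click earlier (0.785 rad) would have held only about 3 N.
5. I let go and moved the gripper clear.

**Last checks:**
- **Knob angle:** 0.51 to 0.55 rad, which matches the 0.524 click.
- **Pawl:** seated, with the handle at x of about 40 mm in the holder (42 when seated).
- **Squeeze:** the contact angle gives about 9.6 N and the sprung gap, about 4.9 mm shorter than at near-contact, about 9 to 10 N. The noisy wrist moment gives about 7 N. They disagree by a couple of newtons, but all lie within 4 to 13 N.
- **Bystanders:** never approached. I took no final picture of them.

**What went wrong or disagreed:**
- **First push missed:** it passed over the handle post. The shut fingertips sit about 15 mm behind the reported TCP, not 22 mm ahead as stated, and I corrected for it.
- **First knob grip too low:** it pressed on the hub with about 25 N, so I gripped higher the second time.

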